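# Rebuild the sprocket stack on the bench spindle

## Robot

A 6-joint arm with a two-finger parallel gripper is mounted at the origin on the work surface. World frame = base frame: x ahead of the robot, y to its left, z up, the work surface at z = 0. Lengths are in m, angles in rad, forces in N, time in s.
With the tool pointing down it reaches from about 0.275 to 0.85 m from the base axis. Payload 5.2 kg.
Tool frame: the origin (TCP) lies at the very end of the fingers, on their centre line; the grasp point (between the pads) lies 19 mm behind it; z points along the fingers, y is the line along which they close (so a half turn about z gives the same grasp; the last joint's range is limited). The gripper opens to 85 mm and grips with 20 to 120 N. Pads are 22 mm wide; open, the fingers measure 114 mm over their backs; the gripper's body (76 mm by 85 mm) begins 54 mm behind the grasp point. The pads swing forward as they close: fully open they stand 13 mm farther back than shut.
Start: joints at [1.142, 0.259, 1.535, -0, 1.348, -0.203], TCP at [0.123, 0.536, 0.231] pointing down, gripper open.
Joint ranges: [-3.14, 3.14], [-0.91, 2.08], [0.19, 2.58], [-1.22, 4.36], [0.22, 2.71], [-3.12, 3.12]. Speed limits (rad/s): [2.57, 2.57, 3.14, 3.14, 3.14, 3.14].

## Interface

Orientations are given as a 3x3 rotation matrix whose columns are the frame's x, y, z axes.
In Python, from station import manip, grab_frame, workorder gives the robot as it stands.
- The arm moves only by the shell command python3 -m jog 'ROWS' [OPENING] [FORCE]. ROWS is text: rows parted by semicolons, each of 4 numbers parted by spaces: the shift along the tool's x, y, z in m, then the turn about the tool's z in rad. In form: x y z spin; .... A call has 1 to 10 rows; each row is the pose to reach, as a shift and turn from the pose commanded when the call began, along the tool's axes at that moment; what a row does not reach only later rows make up. A row lasts 1/10 s, in which the tool goes at most 50 mm and 8.59 degrees, less where a joint would pass 70% of its speed; a pose out of reach is approached as far as the arm can. A call with a gripper value outside its range is refused whole. OPENING is the gripper command: -1 is fully open, 1 is shut, values between are in proportion, set as the call begins (- or left out, the last holds). The fingers move at their own pace and stop on an object; FORCE is the grip in N (left out, the last holds). Time passes only in rows, so rows that repeat a pose let the fingers close. It gives the time, the measured TCP pose, the force, the opening and the grip force at its end, in the units of the state.
- manip.read_state(): the state, without advancing time (a new reading comes with each control period).
- grab_frame(name): name is "scene" or "top" or "wrist"; returns a dict with "color" (480x640x3 uint8, blue, green, red), "range_z" (480x640 float32, m along the optical axis (not along the pixel's ray), 0 where there is no reading), "K" (3x3 intrinsics, pixels), "k1" (the pictures are not rectified: a ray, as slopes to the right and down, at radius r is drawn at 1 + k1 r^2 times it, then the intrinsics apply), "R" (3x3) and "t" (3): a world point X has camera coordinates R X + t; the wrist camera has in their place "tool_from_camera" (4x4, takes a point from camera to tool coordinates, whose origin is the TCP and whose axes are the flange's). Camera axes: x right, y down, z forward; pixel columns grow to the right and rows downward; lengths in m; the calibration is good to about 2 mm. A picture is of the moment at which its call begins: read the wrist's pose just before it.
- workorder.close_job(): hands the job in; it is judged then, once.
The state is a dict: "time": time; "joint_positions": joint angles; "qd": joint speeds; "joint_efforts": joint torques, N m; "tcp_pos": TCP position; "tool_rot": TCP orientation; "wrist_force": force on the tool from outside, world axes, zero at the start; "moment": the same for the moment, N m; "finger_gap": finger opening in m; "finger_force": force on a finger pad.
Only numpy, scipy, OpenCV 4.12 (cv2) and the standard library are available. Lean on these libraries where they do the work, as an engineer would, in place of code of your own. Each camera call takes 0.05 s, during which the arm holds its last target. There are 200 camera calls.

## Task

Build the sprocket stack on the upright bench spindle: the largest sprocket at the bottom, then the middle one, then the smallest on top, each toothed side down and resting flat on the one below. Whichever part is on the spindle now is wrong there and must come off first (it can wait on the coaster or on free bench), and the toothless collar does not belong in the stack: it must end flat in the middle of the white coaster. Lower the parts into place rather than dropping them, and do not disturb the tin, the tire lever or the lockring tool.

Things in the scene. Friction and masses are not known exactly. Their poses are not given: they have to be found in the camera images.
- large_center (a point): The largest sprocket. Steel bicycle sprocket, flat, toothed side down: toothed plate 82 mm across, 4 mm thick, at the bottom; on it a round boss 44 mm in diameter (4 to 16 mm above the underside), good to grip; 35 mm bore right through; about 170 g. Point: its centre, 8 mm above the underside; z: its axis, up, away from the teeth. Starts on the bench, not on the spindle.
- medium_center (a point): The middle sprocket. Steel bicycle sprocket, flat, toothed side down: toothed plate 69 mm across, 4 mm thick, at the bottom; on it a round boss 44 mm in diameter (4 to 16 mm above the underside), good to grip; 35 mm bore right through; about 130 g. Point: its centre, 8 mm above the underside; z: its axis, up, away from the teeth. Starts on the bench or around the spindle.
- small_center (a point): The smallest sprocket. Steel bicycle sprocket, flat, toothed side down: toothed plate 56 mm across, 4 mm thick, at the bottom; on it a round boss 44 mm in diameter (4 to 16 mm above the underside), good to grip; 35 mm bore right through; about 90 g. Point: its centre, 8 mm above the underside; z: its axis, up, away from the teeth. Starts on the bench or around the spindle.
- collar_center (a point): Plain toothless steel ring, flat: 44 mm outer diameter, 35 mm bore, 16 mm high, about 50 g. Point: its centre, 8 mm above its underside; z: its axis, up. Starts on the bench or around the spindle. At the start one of middle sprocket, smallest sprocket and collar is around the spindle, resting on the bench; the others lie on the open bench.
- spindle: Upright round aluminium post fixed straight into the bench top (no base plate), 30 mm in diameter up to 48 mm above the bench, then tapering to 14 mm at its flat tip, 60 mm above the bench. The origin is on its axis at bench level (height 0); z points up. Three parts of 16 mm stack to 48 mm.
- coaster: Flat round white ceramic coaster, 96 mm in diameter, 8 mm thick, stuck to the bench. The origin is at the centre of its underside, at bench level; z points up.
- tin: Bystander: matte green tin box with a closed hinged lid, 88 x 123 x 46 mm (x, y, z). Origin at the centre of its underside, z up. Leave alone.
- lever: Bystander: yellow plastic tire lever lying flat along its x axis, 122 mm long, 20 mm wide, about 12 mm high. Origin near its middle, at its underside. Leave alone.
- lockring_tool: Bystander: chrome cassette lockring tool, a stubby cylinder 30 mm in diameter and 35 mm high standing upright. Origin at the centre of its underside. Leave alone.

How it is judged:
At the end, for the whole second after the job is handed in: Large, medium, small sprocket on the spindle, bottom to top, each within 6 mm of its axis, toothed side down, flat within 0.12 rad, centres 8, 24, 40 mm above the bench (within 4 mm); collar flat on the coaster within 20 mm of its centre (height within 4 mm); all at rest (horizontal distance between each of large_center, medium_center, small_center and spindle below 0.006 m and height (world z) of large_center between 0.004 and 0.012 m and angle between each of large_center, medium_center, small_center, collar_center's own z axis and vertical below 0.12 rad and linear speed of each of large, medium, small, collar below 0.02 m/s and height (world z) of medium_center between 0.02 and 0.028 m and height (world z) of small_center between 0.036 and 0.044 m and horizontal distance between collar_center and coaster below 0.02 m and height (world z) of collar_center between 0.012 and 0.02 m); the robot touches nothing.
It fails at once if the tin, tire lever or lockring tool was shifted by more than 25 mm (distance of any of tin, lever, lockring_tool from where it was at the start of the episode above 0.025 m).
It fails at once if a sprocket or the collar was dropped (faster than 0.55 m/s while out of the fingers) ((linear speed of large above 0.55 m/s and contact force between the fingers and large below 0.05 N) or (linear speed of medium above 0.55 m/s and contact force between the fingers and medium below 0.05 N) or (linear speed of small above 0.55 m/s and contact force between the fingers and small below 0.05 N) or (linear speed of collar above 0.55 m/s and contact force between the fingers and collar below 0.05 N)).
It also fails if it takes over 128 s, if anything falls off the work surface, if the arm or the gripper's body presses on something with over 40 N, if the wrist force passes 120 N, or if a joint passes its speed limit or range.

## Working session

There is one attempt and no reset: what is moved stays moved. The work goes in short steps, Python scripts to look and compute and a shell command to move; the robot and the scene stay as the last step left them, time stands still between calls to the robot, and variables do not carry over. Pictures are saved under pics/ and viewed, at most 14 in all, crops included, and the job is handed in when it is done.

```bash
ls; mkdir -p pics
python3 - <<'E'
from station import manip, grab_frame
import cv2,numpy as np
s=manip.read_state(); print(s['tcp_pos'],s['tool_rot'],s['finger_gap'])
for n in('top','scene'):
    f=grab_frame(n); cv2.imwrite(f'pics/{n}0.png',f['color']); print(n,f['K'],f['k1'],f['R'],f['t'])
    np.savez(f'{n}0.npz',**f)
E
```

```text
pics
[0.12288131 0.53554278 0.23046863] [[-9.74616120e-01  2.23881295e-01 -7.64812661e-04]
 [ 2.23882297e-01  9.74614742e-01 -1.67986556e-03]
 [ 3.69307216e-04 -1.80845207e-03 -9.99998297e-01]] 0.08587110067433756
top [[588.69518709   0.         328.73462713]
 [  0.         588.69518709 236.70969321]
 [  0.           0.           1.        ]] -0.20017046602747568 [[-0.02389307 -0.99958841 -0.01587874]
 [-0.99883588  0.02453484 -0.04153222]
 [ 0.04190471  0.01486792 -0.99901098]] [0.01191694 0.56298594 1.30678987]
scene [[514.30180382   0.         324.19457653]
 [  0.         514.30180382 240.36892576]
 [  0.           0.           1.        ]] -0.05222038647984652 [[ 0.81567925  0.57818764 -0.01914228]
 [ 0.3476489  -0.51635728 -0.78263363]
 [-0.46239335  0.63172322 -0.62218821]] [-0.47204979 -0.15559538  1.33373193]
```

View pics/top0.png

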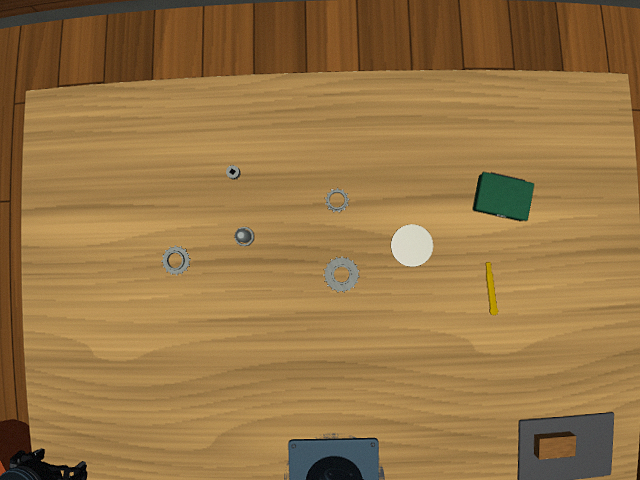

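View pics/scene0.png

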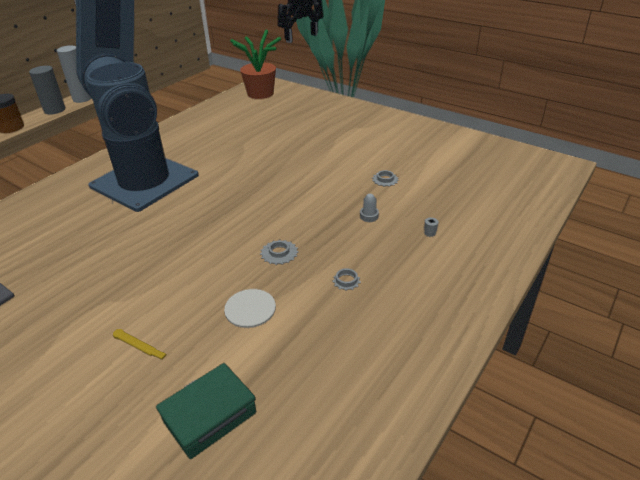

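Top view: large sprocket (341,275), small (337,200), medium (176,260), spindle with the collar (244,237), lockring tool (233,172), coaster (412,245), tin and lever on the right. The scene view agrees, and the spindle part looks toothless.

```bash
cat > h.py <<'E'
import cv2,numpy as np
from station import manip, grab_frame
def ray(f,uv):
    D=np.array([f['k1'],0,0,0,0.]); p=cv2.undistortPoints(np.array([[uv]],float),f['K'],D)[0,0]
    return np.array([p[0],p[1],1.])
def onplane(f,uv,z,R=None,t=None):
    R=f['R'] if R is None else R; t=f['t'] if t is None else t
    c=-R.T@t; d=R.T@ray(f,uv); return c+d*(z-c[2])/d[2]
def wrist():
    s=manip.read_state(); f=grab_frame('wrist'); T=f['tool_from_camera']; Rt=np.array(s['tool_rot']); p=np.array(s['tcp_pos'])
    Rc=Rt@T[:3,:3]; c=Rt@T[:3,3]+p
    f['R']=Rc.T; f['t']=-Rc.T@c; return s,f
def delta(s,target):  # shift along tool axes to world target
    return np.array(s['tool_rot']).T@(np.array(target)-np.array(s['tcp_pos']))
E
python3 - <<'E'
from h import *
f=dict(np.load('top0.npz')); 
c=f['color']; hsv=cv2.cvtColor(c,cv2.COLOR_BGR2HSV)
m=(hsv[...,1]<70).astype(np.uint8)*255; m[:110]=0;m[400:]=0
n,l,st,ce=cv2.connectedComponentsWithStats(m)
for i in range(1,n):
    if st[i,4]<40: continue
    cs,_=cv2.findContours((l==i).astype(np.uint8),0,1); (x,y),r=cv2.minEnclosingCircle(cs[0])
    print(st[i],(x,y),r,onplane(f,(x,y),.004).round(4),onplane(f,(x,y),.016).round(4), 'diam',2*r*1.29/588)
print('cam',-f['R'].T@f['t'])
E
```

```text
[226 165  14  14 141] (232.77777099609375, 171.77777099609375) 7.007160186767578 [0.7174 0.2143 0.004 ] [0.7155 0.2122 0.016 ] diam 0.030745702860306718
[325 188  24  24 230] (336.29998779296875, 199.66000366210938) 12.104888916015625 [ 0.6468 -0.0207  0.004 ] [ 0.6456 -0.0207  0.016 ] diam 0.053113288100884885
[ 391  224   42   43 1409] (411.75, 245.0) 21.250099182128906 [ 0.5401 -0.1884  0.004 ] [ 0.5398 -0.1869  0.016 ] diam 0.09324023110525949
[235 227  19  19 275] (243.84616088867188, 236.15383911132812) 9.682014465332031 [0.5694 0.1908 0.004 ] [0.5689 0.1889 0.016 ] diam 0.04248230836829361
[161 245  30  30 439] (175.6067352294922, 259.85955810546875) 14.872042655944824 [0.519  0.3505 0.004 ] [0.5189 0.3471 0.016 ] diam 0.06525488104139056
[323 256  37  36 739] (341.0411071777344, 274.0205383300781) 18.067752838134766 [ 0.4788 -0.0273  0.004 ] [ 0.4791 -0.0272  0.016 ] diam 0.07927687469793826
cam [ 0.50785464 -0.02132998  1.32906872]
```

```bash
R='-0.46 -0.237 0.03 0'; python3 -m jog '-0.512 -0.237 0.05 0;-0.512 -0.237 0.05 0;-0.512 -0.237 0.05 0;-0.512 -0.237 0.05 0;-0.512 -0.237 0.05 0;-0.512 -0.237 0.05 0;-0.512 -0.237 0.05 0;-0.512 -0.237 0.05 0;-0.512 -0.237 0.05 0;-0.512 -0.237 0.05 0' -1 40
```

```text
time: 1.1
tcp_pos: [0.5179, 0.2293, 0.1867]
tool_rot: [[-0.975, 0.224, -0.001], [0.224, 0.975, 0.0], [0.001, -0.0, -1.0]]
wrist_force: [-0.3, 0.6, 0.6]
finger_gap: 0.0852
finger_force: 0.0
```

```bash
python3 -c "
from h import *
print(delta(manip.read_state(),[.569,.190,.18]))"
```

```text
[-0.05859993 -0.02689704  0.00663054]
```

```bash
python3 -m jog '-0.05 -0.022 0.005 0;-0.05 -0.022 0.005 0;-0.05 -0.022 0.005 0;-0.05 -0.022 0.005 0'
python3 - <<'E'
from h import *
s,f=wrist(); print(s['tcp_pos'],f['tool_from_camera'],f['K'],f['k1']); cv2.imwrite('pics/w1.png',f['color']); np.savez('w1.npz',**f)
E
```

```text
time: 1.5
tcp_pos: [0.5595, 0.1988, 0.1817]
tool_rot: [[-0.975, 0.224, -0.002], [0.224, 0.975, 0.0], [0.002, -0.0, -1.0]]
wrist_force: [-0.8, -0.1, -0.3]
finger_gap: 0.0857
finger_force: 0.0
[0.55950354 0.19879442 0.18169789] [[-5.37986687e-05 -9.62807324e-01 -2.70188924e-01  6.66255121e-02]
 [ 9.99999859e-01 -1.94544592e-04  4.94136825e-04 -7.95739265e-04]
 [-5.28322348e-04 -2.70188859e-01  9.62807198e-01 -1.41618665e-01]
 [ 0.00000000e+00  0.00000000e+00  0.00000000e+00  1.00000000e+00]] [[347.18117051   0.         316.09972701]
 [  0.         347.18117051 240.88151084]
 [  0.           0.           1.        ]] -0.05700474929996826
```

View pics/w1.png

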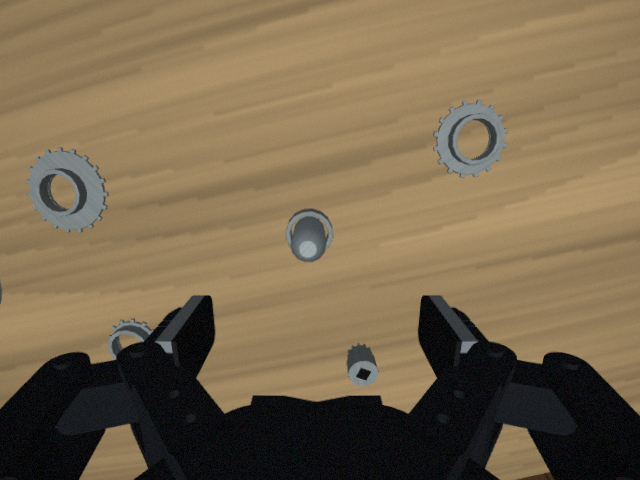

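Wrist view: the spindle tip is at (308,249), with the plain collar ring around it near (310,232). Large (67,190) and medium (471,139) both lie boss up.

```bash
cat >> h.py <<'E'
def blobs(s,f,z,amin=150,rows=300):
    hsv=cv2.cvtColor(f['color'],cv2.COLOR_BGR2HSV); m=((hsv[...,1]<75)&(hsv[...,2]>60)).astype(np.uint8)*255; m[rows:]=0
    n,l,st,ce=cv2.connectedComponentsWithStats(m)
    for i in range(1,n):
        if st[i,4]<amin: continue
        cs,_=cv2.findContours((l==i).astype(np.uint8),0,1); (x,y),r=cv2.minEnclosingCircle(cs[0])
        # plate outline: intersect contour with plane, fit circle
        P=np.array([onplane(f,p[0],z)[:2] for p in cs[0]],np.float32); (X,Y),Rr=cv2.minEnclosingCircle(P)
        print('px',round(x),round(y),'world',round(X,4),round(Y,4),'r',round(Rr,4),'tool delta',delta(s,[X,Y,0]).round(4))
E
python3 - <<'E'
from h import *
f=dict(np.load('w1.npz'))
print(onplane(f,(308,249),.06))
s={'tool_rot':np.array(manip.read_state()['tool_rot']),'tcp_pos':manip.read_state()['tcp_pos']}
print(s['tcp_pos'])
blobs(s,f,.004)
for p in [(287.5,235),(334,232),(310,209)]: print(onplane(f,p,.016))
E
```

```text
[0.57129396 0.18879621 0.06      ]
[0.55932171 0.19926523 0.18204218]
px 471 139 world 0.5205 0.3489 r 0.0346 tool delta [0.071  0.1372 0.1821]
px 66 190 world 0.4806 -0.0268 r 0.0415 tool delta [ 0.0262 -0.2379  0.1821]
px 308 235 world 0.5742 0.1867 r 0.0264 tool delta [-0.0175 -0.009   0.182 ]
[0.56686489 0.16956016 0.016     ]
[0.57363123 0.21163224 0.016     ]
[0.54802326 0.19513477 0.016     ]
```

```bash
python3 -m jog '-0.013 -0.006 0.02 0;-0.013 -0.006 0.06 0;-0.013 -0.006 0.1 0;-0.013 -0.006 0.1 0;-0.013 -0.006 0.1 0'; python3 -c "
from h import *
s,f=wrist(); print(delta(s,[.5705,.19,.006])); cv2.imwrite('pics/w2.png',f['color'])"
```

```text
time: 2.05
tcp_pos: [0.5709, 0.1907, 0.0827]
tool_rot: [[-0.975, 0.222, -0.001], [0.222, 0.975, -0.0], [0.001, -0.0, -1.0]]
wrist_force: [1.0, -0.5, -0.5]
finger_gap: 0.0857
finger_force: 0.0
[ 0.00017447 -0.00072077  0.07669599]
```

View pics/w2.png

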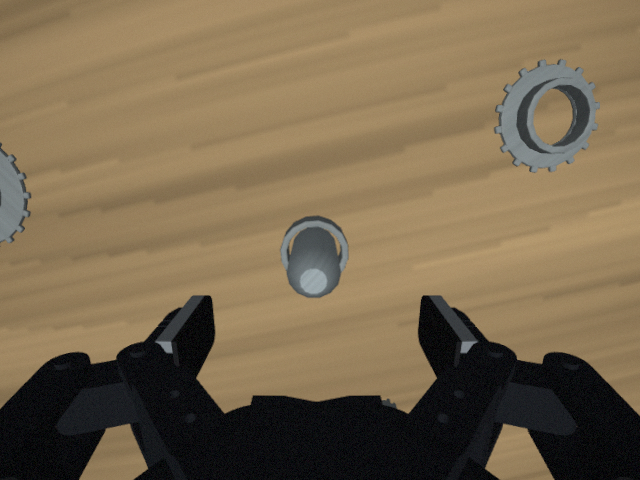

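The spindle tip (314,281) and the collar (315,250) are centred between the fingers. I'll go down and grip.

```bash
python3 -m jog '0 0 0.03 0;0 0 0.055 0;0 0 0.072 0;0 0 0.077 0;0 0 0.077 0;0 0 0.077 0'; python3 -m jog '0 0 0 0;0 0 0 0;0 0 0 0;0 0 0 0;0 0 0 0;0 0 0 0;0 0 0 0;0 0 0 0' 1 50
```

```text
time: 2.7
tcp_pos: [0.5735, 0.19, 0.0073]
tool_rot: [[-0.975, 0.224, 0.004], [0.224, 0.975, 0.0], [-0.003, 0.001, -1.0]]
wrist_force: [-0.6, -0.3, -0.6]
finger_gap: 0.0856
finger_force: 0.0
time: 3.5
tcp_pos: [0.5724, 0.1896, 0.0064]
tool_rot: [[-0.975, 0.224, 0.001], [0.224, 0.975, 0.0], [-0.001, 0.0, -1.0]]
wrist_force: [-2.4, -0.3, 7.3]
finger_gap: 0.0416
finger_force: 49.5
```

```bash
python3 -m jog '0 0 -0.01 0;0 0 -0.02 0;0 0 -0.035 0;0 0 -0.05 0;0 0 -0.065 0;0 0 -0.08 0;0 0 -0.09 0;0 0 -0.1 0;0 0 -0.1 0;0 0 -0.1 0'; python3 -c "
from h import *
s,f=wrist(); print(delta(s,[.5400,-.188,.1])); cv2.imwrite('pics/w3.png',f['color'])"
```

```text
time: 4.5
tcp_pos: [0.5718, 0.1895, 0.1051]
tool_rot: [[-0.975, 0.224, -0.0], [0.224, 0.975, -0.0], [0.0, -0.0, -1.0]]
wrist_force: [-0.4, -0.6, -2.0]
finger_gap: 0.0413
finger_force: 50.5
[-0.05353437 -0.37508394  0.0050879 ]
```

View pics/w3.png

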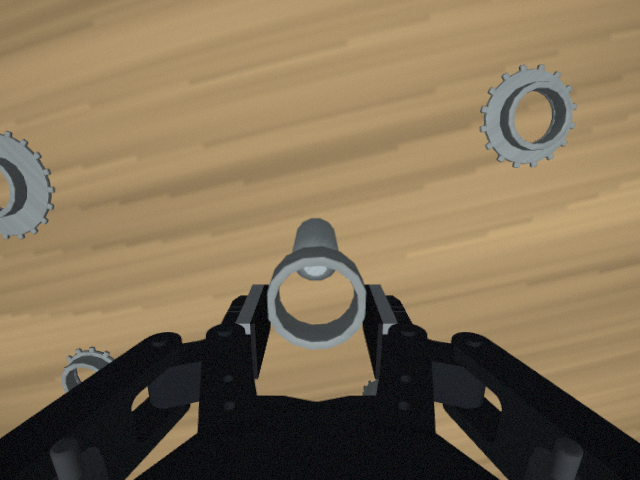

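Collar is held level and centred at (316,300) and is clear of the spindle tip. Now over to the coaster.

```bash
python3 -m jog '-0.056 -0.375 0 0;-0.056 -0.375 0 0;-0.056 -0.375 0 0;-0.056 -0.375 0 0;-0.056 -0.375 0 0;-0.056 -0.375 0 0;-0.056 -0.375 0 0;-0.056 -0.375 0 0;-0.056 -0.375 0 0;-0.056 -0.375 0 0'; python3 -c "
from h import *
s,f=wrist(); print(delta(s,[.543,-.188,.015])); cv2.imwrite('pics/w4.png',f['color'])"
```

```text
time: 5.55
tcp_pos: [0.5418, -0.1888, 0.1042]
tool_rot: [[-0.974, 0.226, -0.002], [0.226, 0.974, 0.001], [0.002, 0.001, -1.0]]
wrist_force: [0.1, 0.4, -0.4]
finger_gap: 0.0415
finger_force: 50.6
[-0.00116885  0.00092544  0.08919482]
```

View pics/w4.png

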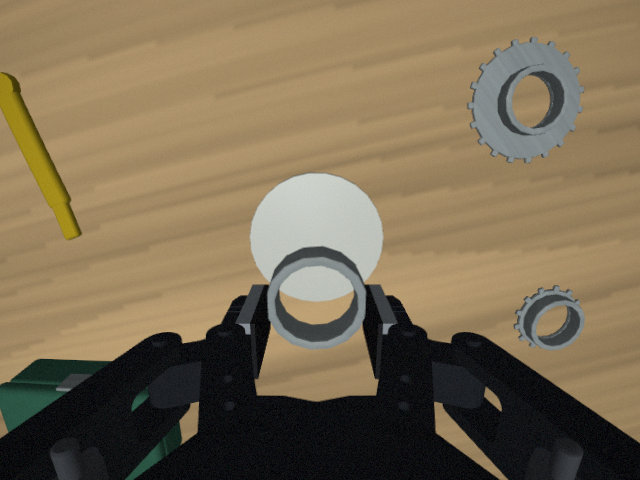

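Coaster centre is (316,238), laterally lined up with the collar at (316,300). Tin and lever are clear, so I'll lower and release.

```bash
python3 -m jog '0 0 0.03 0;0 0 0.055 0;0 0 0.07 0;0 0 0.08 0;0 0 0.085 0;0 0 0.087 0;0 0 0.089 0;0 0 0.089 0;0 0 0.089 0;0 0 0.089 0'; python3 -m jog '0 0 0.001 0;0 0 0.001 0;0 0 0.001 0;0 0 0.001 0;0 0 0.001 0' -0.2;  python3 -m jog '0 0 -0.02 0;0 0 -0.05 0;0 0 -0.1 0;0 0 -0.12 0;0 0 -0.12 0;0 0 -0.12 0' -1; python3 -c "
from h import *
s,f=wrist(); cv2.imwrite('pics/w5.png',f['color']);blobs(s,f,.024)
print(delta(s,[.4806,-.027,.006]))"
```

```text
time: 6.6
tcp_pos: [0.5428, -0.1887, 0.0167]
tool_rot: [[-0.975, 0.224, 0.001], [0.224, 0.975, -0.0], [-0.001, -0.0, -1.0]]
wrist_force: [-0.2, 0.8, 0.1]
finger_gap: 0.0409
finger_force: 50.6
time: 7.1
tcp_pos: [0.5425, -0.1885, 0.0152]
tool_rot: [[-0.975, 0.224, 0.0], [0.224, 0.975, -0.0], [-0.0, -0.0, -1.0]]
wrist_force: [-0.0, 0.4, -0.4]
finger_gap: 0.051
finger_force: 0.0
time: 7.7
tcp_pos: [0.5424, -0.1884, 0.1353]
tool_rot: [[-0.975, 0.224, 0.0], [0.224, 0.975, -0.0], [-0.001, -0.0, -1.0]]
wrist_force: [-1.3, -0.4, -0.3]
finger_gap: 0.0852
finger_force: 0.0
px 501 103 world 0.4803 -0.0405 r 0.0381 tool delta [0.0938 0.1302 0.1352]
px 316 226 world 0.5372 -0.1883 r 0.0452 tool delta [ 0.0052 -0.001   0.1353]
px 527 296 world 0.6309 -0.0332 r 0.0271 tool delta [-0.0514  0.1711  0.1353]
[0.09647153 0.14347326 0.12920131]
```

View pics/w5.png

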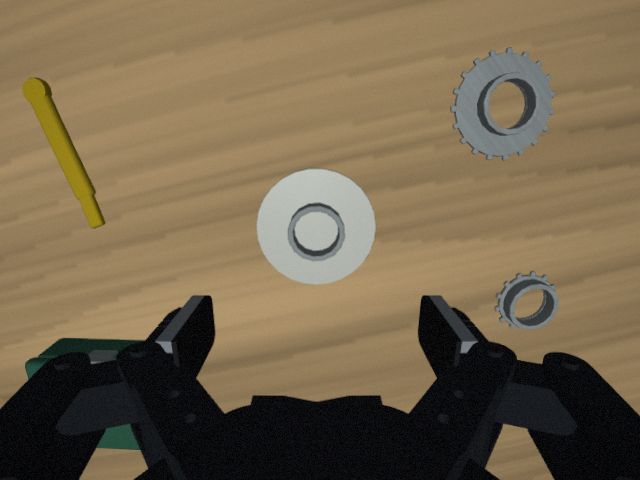

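Collar sits flat in the middle of the coaster (316,230). Next is the large sprocket.

```bash
python3 -m jog '0.096 0.143 0 0;0.096 0.143 0 0;0.096 0.143 0.03 0;0.096 0.143 0.03 0;0.096 0.143 0.03 0;0.096 0.143 0.03 0;0.096 0.143 0.03 0'; python3 -c "
from h import *
s,f=wrist(); blobs(s,f,.004)"
```

```text
time: 8.45
tcp_pos: [0.4816, -0.0284, 0.1049]
tool_rot: [[-0.975, 0.224, -0.0], [0.224, 0.975, -0.0], [-0.0, -0.0, -1.0]]
wrist_force: [0.7, -0.1, 0.1]
finger_gap: 0.0852
finger_force: 0.0
px 316 234 world 0.4796 -0.0288 r 0.041 tool delta [ 0.0018 -0.0008  0.1049]
px 614 289 world 0.5743 0.1936 r 0.0258 tool delta [-0.0405  0.2372  0.1048]
```

```bash
python3 -m jog '0.001 -0.001 0.03 0;0.001 -0.001 0.06 0;0.001 -0.001 0.08 0;0.001 -0.001 0.09 0;0.001 -0.001 0.097 0;0.001 -0.001 0.097 0;0.001 -0.001 0.097 0'; python3 -m jog '0 0 0 0;0 0 0 0;0 0 0 0;0 0 0 0;0 0 0 0;0 0 0 0;0 0 0 0;0 0 0 0' 1 60; python3 -m jog '0 0 -0.01 0;0 0 -0.02 0;0 0 -0.035 0;0 0 -0.05 0;0 0 -0.065 0;0 0 -0.08 0;0 0 -0.09 0;0 0 -0.1 0;0 0 -0.1 0;0 0 -0.1 0';  python3 -c "
from h import *
s,f=wrist();  cv2.imwrite('pics/w6.png',f['color']); np.savez('w6.npz',**f);print(delta(s,[.5713,.1888,.115]))"
```

```text
time: 9.2
tcp_pos: [0.4806, -0.0288, 0.0089]
tool_rot: [[-0.975, 0.224, 0.001], [0.224, 0.975, -0.0], [-0.001, -0.0, -1.0]]
wrist_force: [-0.6, 0.0, -0.2]
finger_gap: 0.0857
finger_force: 0.0
time: 10.0
tcp_pos: [0.4802, -0.0283, 0.0094]
tool_rot: [[-0.975, 0.223, 0.001], [0.223, 0.975, -0.0], [-0.001, -0.0, -1.0]]
wrist_force: [-3.0, -0.2, 9.7]
finger_gap: 0.0401
finger_force: 59.1
time: 11.0
tcp_pos: [0.4796, -0.0283, 0.1081]
tool_rot: [[-0.975, 0.224, -0.0], [0.224, 0.975, -0.0], [0.0, -0.0, -1.0]]
wrist_force: [0.5, -0.3, -2.2]
finger_gap: 0.04
finger_force: 60.8
[-0.04073036  0.23212977 -0.00693757]
```

View pics/w6.png

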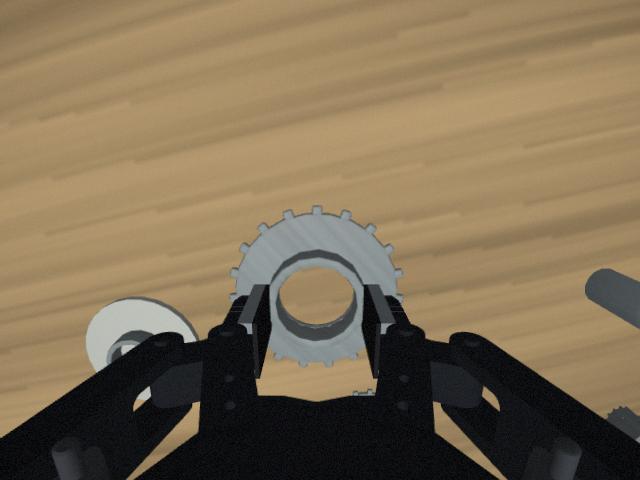

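Large sprocket is held level: plate spans x 230–403 and y 206–366, with the boss bore near (316,298).

```bash
python3 -m jog '-0.04 0.232 0 0;-0.04 0.232 0 0;-0.04 0.232 0 0;-0.04 0.232 0 0;-0.04 0.232 0 0;-0.04 0.232 0 0;-0.04 0.232 0 0;-0.04 0.232 0 0'
cat >> h.py <<'E'
def tool(f,uv,z):
    T=f['tool_from_camera']; d=T[:3,:3]@ray(f,uv); c=T[:3,3]; return (c+d*(z-c[2])/d[2])[:2]
E
python3 -c "
from h import *
f=dict(np.load('w6.npz'))
print('plate', (tool(f,(317,206),.0054)+tool(f,(317,366),.0054))/2,(tool(f,(230,275),.0054)+tool(f,(403,275),.0054))/2)
print(tool(f,(317,206),.0054)-tool(f,(317,366),.0054))
s,f=wrist();  cv2.imwrite('pics/w7.png',f['color']); np.savez('w7.npz',**f);print(s['tcp_pos'],delta(s,[.5713,.1888,.009]))"
```

```text
time: 11.85
tcp_pos: [0.5698, 0.1879, 0.1072]
tool_rot: [[-0.975, 0.224, -0.002], [0.224, 0.975, -0.001], [0.002, -0.001, -1.0]]
wrist_force: [0.6, -0.0, -2.4]
finger_gap: 0.04
finger_force: 61.1
plate [ 0.00106278 -0.00030686] [ 0.00927493 -0.00053247]
[ 7.96270594e-02 -5.45477977e-05]
[0.56975593 0.1879398  0.1072065 ] [-0.00151467  0.00130433  0.09820206]
```

View pics/w7.png

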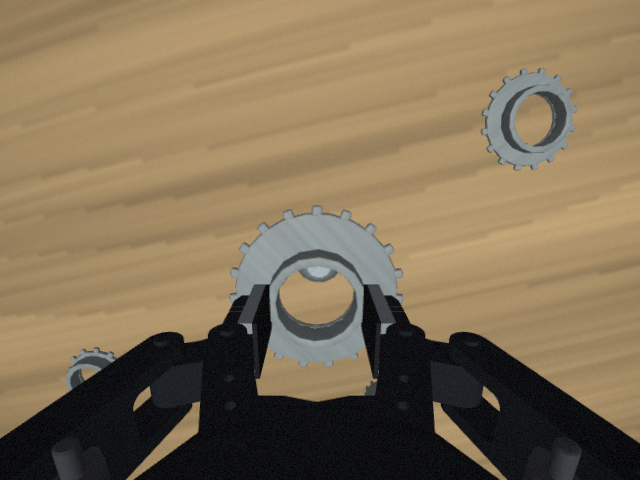

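The spindle tip shows through the bore (318,270), laterally centred. I'll correct by 2 mm and begin to lower while watching the force.

```bash
python3 -m jog '-0.002 0.002 0.02 0;-0.002 0.002 0.027 0;-0.002 0.002 0.027 0;-0.002 0.002 0.027 0;-0.002 0.002 0.027 0'; python3 -c "
from h import *
s=manip.read_state();print(delta(s,[.5725,.189,.009]))"
```

```text
time: 12.4
tcp_pos: [0.5736, 0.19, 0.082]
tool_rot: [[-0.974, 0.224, 0.001], [0.224, 0.974, 0.0], [-0.001, 0.0, -1.0]]
wrist_force: [0.6, -0.1, -2.0]
finger_gap: 0.04
finger_force: 61.1
[ 0.00088399 -0.00124527  0.07296447]
```

```bash
python3 -m jog '0.0005 -0.001 0.005 0;0.0005 -0.001 0.01 0;0.0005 -0.001 0.015 0;0.0005 -0.001 0.02 0;0.0005 -0.001 0.025 0;0.0005 -0.001 0.03 0;0.0005 -0.001 0.03 0;0.0005 -0.001 0.03 0'; python3 -c "
from h import *
s,f=wrist();cv2.imwrite('pics/w8.png',f['color'][200:400,200:440]);print(s['wrist_force'],delta(s,[.5725,.189,.009]))"
```

```text
time: 13.2
tcp_pos: [0.5724, 0.1894, 0.051]
tool_rot: [[-0.975, 0.224, -0.0], [0.224, 0.975, -0.0], [0.0, -0.0, -1.0]]
wrist_force: [-0.3, -0.3, -2.2]
finger_gap: 0.0402
finger_force: 61.1
[-0.26369533 -0.31302038 -2.22895251] [-0.00024862 -0.00039932  0.04196597]
```

View pics/w8.png

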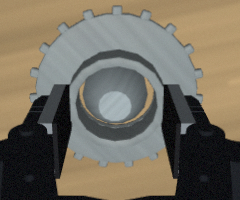

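The spindle is inside the bore, with the tip at crop (117,105) and a nearly even gap all round, and there's no contact force. I'll continue down.

```bash
python3 -m jog '0 0 0.01 0;0 0 0.02 0;0 0 0.028 0;0 0 0.034 0;0 0 0.038 0;0 0 0.04 0;0 0 0.041 0;0 0 0.042 0;0 0 0.042 0;0 0 0.042 0'
```

```text
time: 14.25
tcp_pos: [0.5726, 0.1895, 0.0096]
tool_rot: [[-0.975, 0.224, 0.001], [0.224, 0.975, 0.0], [-0.001, 0.0, -1.0]]
wrist_force: [-0.9, 0.2, -0.1]
finger_gap: 0.04
finger_force: 61.4
```

```bash
python3 -m jog '0 0 0 0;0 0 0 0;0 0 0 0;0 0 0 0;0 0 0 0' -0.3;  python3 -m jog '0 0 -0.02 0;0 0 -0.05 0;0 0 -0.1 0;0 0 -0.12 0;0 0 -0.12 0;0 0 -0.12 0' -1; python3 -c "
from h import *
s,f=wrist(); cv2.imwrite('pics/w9.png',f['color']);blobs(s,f,.004)
print(delta(s,[.5205,.3489,.1]))"
```

```text
time: 14.75
tcp_pos: [0.5725, 0.1895, 0.0092]
tool_rot: [[-0.975, 0.224, 0.0], [0.224, 0.975, 0.0], [-0.0, 0.0, -1.0]]
wrist_force: [0.6, -1.0, -0.4]
finger_gap: 0.0557
finger_force: 0.0
time: 15.35
tcp_pos: [0.5723, 0.1895, 0.1293]
tool_rot: [[-0.975, 0.224, 0.001], [0.224, 0.975, 0.0], [-0.001, 0.0, -1.0]]
wrist_force: [-0.7, -0.4, -1.6]
finger_gap: 0.0851
finger_force: 0.0
px 510 118 world 0.5206 0.3487 r 0.0347 tool delta [0.0861 0.1436 0.1293]
px 316 229 world 0.5722 0.1889 r 0.041 tool delta [ 1.000e-04 -6.000e-04  1.293e-01]
[0.08622272 0.14378508 0.02929891]
```

View pics/w9.png

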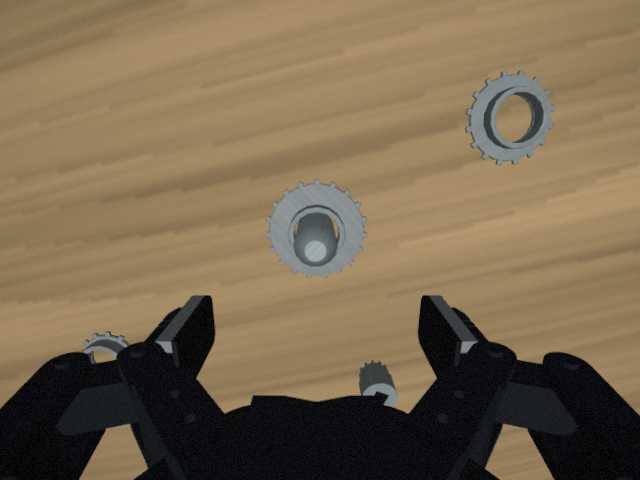

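Large sprocket is flat around the spindle (316,229) at (0.572,0.189). Next is the medium at (510,118).

```bash
python3 -m jog '0.086 0.144 0 0;0.086 0.144 0 0;0.086 0.144 0.025 0;0.086 0.144 0.025 0;0.086 0.144 0.025 0;0.086 0.144 0.025 0;0.086 0.144 0.025 0;0.086 0.144 0.025 0'; python3 -c "
from h import *
s,f=wrist(); blobs(s,f,.004)"
```

```text
time: 16.2
tcp_pos: [0.5216, 0.3478, 0.1043]
tool_rot: [[-0.974, 0.226, 0.0], [0.226, 0.974, -0.0], [-0.0, -0.0, -1.0]]
wrist_force: [-0.5, 0.4, -0.2]
finger_gap: 0.0853
finger_force: 0.0
px 320 235 world 0.5199 0.3502 r 0.0345 tool delta [0.0023 0.002  0.1043]
```

```bash
python3 -m jog '0.0015 0.0015 0.03 0;0.0015 0.0015 0.06 0;0.0015 0.0015 0.08 0;0.0015 0.0015 0.09 0;0.0015 0.0015 0.0955 0;0.0015 0.0015 0.0955 0;0.0015 0.0015 0.0955 0'; python3 -m jog '0 0 0 0;0 0 0 0;0 0 0 0;0 0 0 0;0 0 0 0;0 0 0 0;0 0 0 0;0 0 0 0' 1 60; python3 -m jog '0 0 -0.01 0;0 0 -0.02 0;0 0 -0.035 0;0 0 -0.05 0;0 0 -0.065 0;0 0 -0.08 0;0 0 -0.09 0;0 0 -0.1 0;0 0 -0.1 0;0 0 -0.1 0';  python3 -c "
from h import *
s,f=wrist();  cv2.imwrite('pics/w10.png',f['color']); np.savez('w10.npz',**f);print(delta(s,[.5725,.189,.105]))"
```

```text
time: 16.95
tcp_pos: [0.5206, 0.3511, 0.0098]
tool_rot: [[-0.975, 0.224, 0.002], [0.224, 0.975, 0.001], [-0.002, 0.001, -1.0]]
wrist_force: [-0.1, -0.5, 0.7]
finger_gap: 0.0856
finger_force: 0.0
time: 17.75
tcp_pos: [0.52, 0.351, 0.0101]
tool_rot: [[-0.975, 0.224, 0.001], [0.224, 0.975, 0.0], [-0.001, 0.001, -1.0]]
wrist_force: [-2.9, -1.4, 7.5]
finger_gap: 0.0399
finger_force: 59.4
time: 18.75
tcp_pos: [0.5196, 0.3508, 0.1087]
tool_rot: [[-0.975, 0.224, 0.0], [0.224, 0.975, -0.0], [-0.0, -0.0, -1.0]]
wrist_force: [-0.4, -1.3, -2.0]
finger_gap: 0.04
finger_force: 60.6
[-0.08776483 -0.14582747  0.00367193]
```

View pics/w10.png

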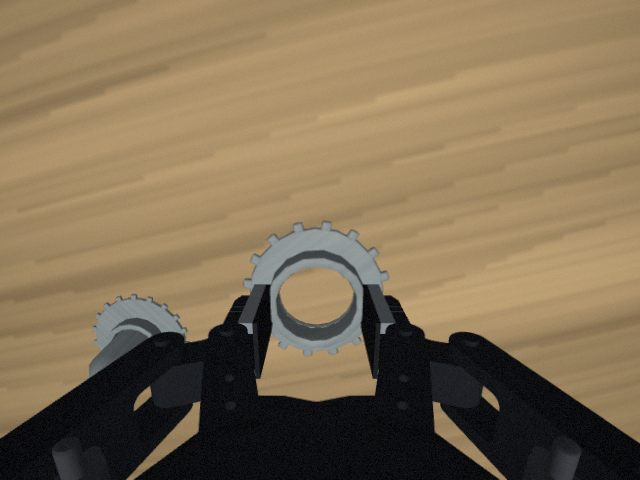

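Medium is held level, with its bore at (317,299), the same place in the hand as the large one. So the same target applies.

```bash
python3 -m jog '-0.088 -0.146 0 0;-0.088 -0.146 0 0;-0.088 -0.146 0 0;-0.088 -0.146 0 0;-0.088 -0.146 0 0;-0.088 -0.146 0 0;-0.088 -0.146 0 0;-0.088 -0.146 0 0;-0.088 -0.146 0 0';  python3 -c "
from h import *
s=manip.read_state();print(delta(s,[.5725,.189,.026]))"
```

```text
time: 19.7
tcp_pos: [0.5723, 0.19, 0.1086]
tool_rot: [[-0.975, 0.222, -0.0], [0.222, 0.975, 0.0], [0.0, 0.0, -1.0]]
wrist_force: [0.3, -0.4, -2.6]
finger_gap: 0.0396
finger_force: 60.8
[-0.00045647 -0.00094499  0.08255455]
```

```bash
python3 -m jog '0 -0.0008 0.02 0;0 -0.0008 0.03 0;0 -0.0008 0.035 0;0 -0.0008 0.04 0;0 -0.0008 0.045 0;0 -0.0008 0.05 0;0 -0.0008 0.055 0;0 -0.0008 0.055 0;0 -0.0008 0.055 0';  python3 -c "
from h import *
s=manip.read_state();print(delta(s,[.5725,.189,.026]))"
```

```text
time: 20.6
tcp_pos: [0.5726, 0.188, 0.0536]
tool_rot: [[-0.975, 0.224, -0.0], [0.224, 0.975, -0.0], [0.0, -0.0, -1.0]]
wrist_force: [-0.4, 0.1, -2.4]
finger_gap: 0.04
finger_force: 60.8
[0.00030726 0.00092051 0.02763364]
```

```bash
python3 -m jog '0 0.0008 0.006 0;0 0.0008 0.012 0;0 0.0008 0.018 0;0 0.0008 0.022 0;0 0.0008 0.025 0;0 0.0008 0.027 0;0 0.0008 0.0275 0;0 0.0008 0.028 0;0 0.0008 0.028 0;0 0.0008 0.028 0'
```

```text
time: 21.6
tcp_pos: [0.5727, 0.1888, 0.0262]
tool_rot: [[-0.975, 0.224, 0.0], [0.224, 0.975, -0.0], [-0.0, -0.0, -1.0]]
wrist_force: [-3.1, 0.7, 5.3]
finger_gap: 0.0397
finger_force: 61.7
```

Seated: the wrist carries +5 N at the expected height. Release, then on to the small one.

```bash
python3 -m jog '0 0 -0.001 0;0 0 -0.001 0;0 0 -0.001 0;0 0 -0.001 0;0 0 -0.001 0' -0.3;  python3 -m jog '0 0 -0.02 0;0 0 -0.05 0;0 0 -0.1 0;0 0 -0.1 0;0 0 -0.1 0;0 0 -0.1 0' -1; python3 -c "
from h import *
s,f=wrist(); blobs(s,f,.02)
print(delta(s,[.6465,-.021,.105]))"
```

```text
time: 22.1
tcp_pos: [0.5729, 0.1889, 0.0266]
tool_rot: [[-0.975, 0.224, 0.0], [0.224, 0.975, 0.0], [-0.0, 0.0, -1.0]]
wrist_force: [-1.0, -0.1, 0.6]
finger_gap: 0.0555
finger_force: 0.0
time: 22.7
tcp_pos: [0.572, 0.1887, 0.1257]
tool_rot: [[-0.975, 0.224, -0.002], [0.224, 0.975, -0.0], [0.002, -0.001, -1.0]]
wrist_force: [-0.4, -0.7, 0.0]
finger_gap: 0.0857
finger_force: 0.0
px 317 230 world 0.5685 0.1896 r 0.0387 tool delta [3.400e-03 1.000e-04 1.257e-01]
[-0.11964046 -0.18769632  0.02063466]
```

```bash
python3 -m jog '-0.12 -0.188 0 0;-0.12 -0.188 0 0;-0.12 -0.188 0 0;-0.12 -0.188 0.02 0;-0.12 -0.188 0.02 0;-0.12 -0.188 0.02 0;-0.12 -0.188 0.02 0;-0.12 -0.188 0.02 0;-0.12 -0.188 0.02 0'; python3 -c "
from h import *
s,f=wrist(); blobs(s,f,.004)"
```

```text
time: 23.65
tcp_pos: [0.6473, -0.0197, 0.1067]
tool_rot: [[-0.975, 0.222, -0.0], [0.222, 0.975, 0.0], [0.0, 0.0, -1.0]]
wrist_force: [0.1, 0.0, 0.0]
finger_gap: 0.0855
finger_force: 0.0
px 596 70 world 0.5714 0.189 r 0.0437 tool delta [0.1203 0.1866 0.1068]
px 52 145 world 0.5417 -0.1896 r 0.0497 tool delta [ 0.0651 -0.1891  0.1067]
px 313 238 world 0.6474 -0.0226 r 0.0281 tool delta [-0.0008 -0.0028  0.1067]
```

```bash
python3 -m jog '-0.001 -0.002 0.03 0;-0.001 -0.002 0.06 0;-0.001 -0.002 0.08 0;-0.001 -0.002 0.09 0;-0.001 -0.002 0.098 0;-0.001 -0.002 0.098 0;-0.001 -0.002 0.098 0'; python3 -m jog '0 0 0 0;0 0 0 0;0 0 0 0;0 0 0 0;0 0 0 0;0 0 0 0;0 0 0 0;0 0 0 0' 1 60; python3 -m jog '0 0 -0.01 0;0 0 -0.02 0;0 0 -0.035 0;0 0 -0.05 0;0 0 -0.065 0;0 0 -0.08 0;0 0 -0.09 0;0 0 -0.1 0;0 0 -0.1 0;0 0 -0.1 0';  python3 -c "
from h import *
s,f=wrist();  cv2.imwrite('pics/w11.png',f['color']); np.savez('w11.npz',**f);print(delta(s,[.5725,.189,.105]))"
```

```text
time: 24.4
tcp_pos: [0.6489, -0.0233, 0.0097]
tool_rot: [[-0.975, 0.224, 0.002], [0.224, 0.975, -0.0], [-0.002, 0.0, -1.0]]
wrist_force: [-0.0, -0.0, -0.2]
finger_gap: 0.0853
finger_force: 0.0
time: 25.2
tcp_pos: [0.6487, -0.0236, 0.0102]
tool_rot: [[-0.975, 0.224, 0.002], [0.224, 0.975, -0.0], [-0.002, -0.0, -1.0]]
wrist_force: [-1.7, 0.9, 7.9]
finger_gap: 0.0402
finger_force: 59.5
time: 26.2
tcp_pos: [0.648, -0.0234, 0.1085]
tool_rot: [[-0.975, 0.224, -0.0], [0.224, 0.975, 0.0], [0.0, -0.0, -1.0]]
wrist_force: [-0.3, -0.3, -0.7]
finger_gap: 0.0397
finger_force: 60.5
[0.12113926 0.1901014  0.00355367]
```

View pics/w11.png

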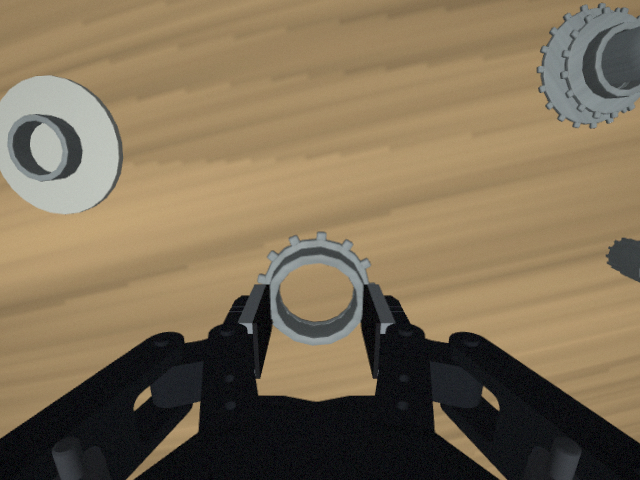

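The small one is held level with its bore near (317,298). Medium sits stacked on large at the upper right, and the collar is on the coaster at left.

```bash
python3 -m jog '0.121 0.19 0 0;0.121 0.19 0 0;0.121 0.19 0 0;0.121 0.19 0 0;0.121 0.19 0 0;0.121 0.19 0 0;0.121 0.19 0 0;0.121 0.19 0 0;0.121 0.19 0 0;0.121 0.19 0 0';  python3 -c "
from h import *
s=manip.read_state();print(delta(s,[.573,.189,.042]))"
```

```text
time: 27.25
tcp_pos: [0.5732, 0.1876, 0.1085]
tool_rot: [[-0.974, 0.226, -0.0], [0.226, 0.974, -0.0], [0.0, -0.0, -1.0]]
wrist_force: [0.1, 0.5, -1.5]
finger_gap: 0.0398
finger_force: 60.6
[0.00053401 0.00128986 0.06650031]
```

```bash
python3 -m jog '0.0003 0.001 0.02 0;0.0003 0.001 0.03 0;0.0003 0.001 0.035 0;0.0003 0.001 0.04 0;0.0003 0.001 0.045 0;0.0003 0.001 0.05 0;0.0003 0.001 0.05 0;0.0003 0.001 0.05 0';  python3 -c "
from h import *
s=manip.read_state();print(delta(s,[.573,.189,.042]))"
```

```text
time: 28.05
tcp_pos: [0.5727, 0.19, 0.0588]
tool_rot: [[-0.975, 0.224, 0.0], [0.224, 0.975, -0.0], [-0.0, -0.0, -1.0]]
wrist_force: [-0.2, 0.6, -1.1]
finger_gap: 0.0398
finger_force: 60.6
[-0.00046144 -0.00087056  0.01676314]
```

```bash
python3 -m jog '-0.0003 -0.0007 0.004 0;-0.0003 -0.0007 0.008 0;-0.0003 -0.0007 0.012 0;-0.0003 -0.0007 0.014 0;-0.0003 -0.0007 0.016 0;-0.0003 -0.0007 0.0165 0;-0.0003 -0.0007 0.017 0;-0.0003 -0.0007 0.017 0;-0.0003 -0.0007 0.017 0'
```

```text
time: 28.95
tcp_pos: [0.5728, 0.1891, 0.0422]
tool_rot: [[-0.975, 0.224, 0.0], [0.224, 0.975, -0.0], [-0.0, -0.0, -1.0]]
wrist_force: [-1.9, -0.2, 4.9]
finger_gap: 0.0396
finger_force: 61.4
```

```bash
python3 -m jog '0 0 -0.001 0;0 0 -0.001 0;0 0 -0.001 0;0 0 -0.001 0;0 0 -0.001 0' -0.3;  python3 -m jog '0 0 -0.02 0;0 0 -0.05 0;0 0 -0.1 0;0 0 -0.12 0;0 0 -0.12 0;0 0 -0.12 0;0 0 -0.12 0' -1; python3 -m jog '-0.03 0 0 0;-0.03 0 0 0;-0.03 0 0 0;-0.03 0 0 0;-0.03 0 0 0'; python3 -c "
from h import *
s,f=wrist(); w=f['color'][0:300,180:480]; g=grab_frame('scene')['color'][150:300,320:470]
cv2.imwrite('pics/end.png',np.hstack([w,cv2.resize(g,(300,300))]))"
```

```text
time: 29.45
tcp_pos: [0.5729, 0.1891, 0.0425]
tool_rot: [[-0.975, 0.224, -0.0], [0.224, 0.975, -0.0], [0.0, -0.0, -1.0]]
wrist_force: [-0.8, 0.4, 1.0]
finger_gap: 0.0552
finger_force: 0.0
time: 30.15
tcp_pos: [0.5718, 0.189, 0.161]
tool_rot: [[-0.975, 0.224, -0.003], [0.224, 0.975, -0.0], [0.003, -0.001, -1.0]]
wrist_force: [0.0, -0.7, -0.2]
finger_gap: 0.0854
finger_force: 0.0
time: 30.65
tcp_pos: [0.6012, 0.1826, 0.162]
tool_rot: [[-0.975, 0.224, -0.002], [0.224, 0.975, -0.0], [0.002, -0.0, -1.0]]
wrist_force: [-0.4, 0.1, 0.7]
finger_gap: 0.0855
finger_force: 0.0
```

View pics/end.png

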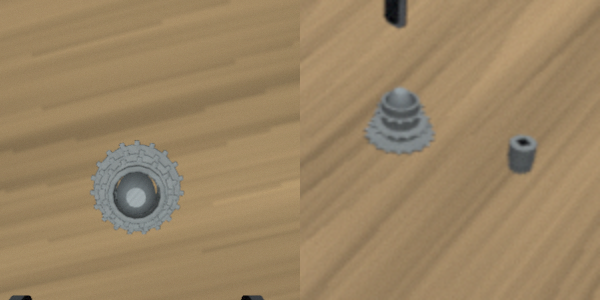

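The stack (left panel (137,187), right panel (400,120)) is level and concentric: large, then medium, then small. The gripper is clear, so I'll hand the job in.

```bash
python3 -c "
from station import workorder
print(workorder.close_job())"
```

```text
the job is handed in; nothing more can be done
None
```

The job is handed in with the large, medium and small sprockets stacked flat on the spindle, the collar flat in the middle of the coaster, and the tin, lever and lockring tool left alone. It finished at about 31 s of the 128 s allowed; the hand-in call gave no verdict, so this rests on the final pictures and force readings.

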